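Jar up the truffles, close the double lid, then lift off only the outer lid

TASK

Tip the four truffles out of the copper pouring pan into the pink jar, then stand the empty pan upright on the bench and let go of it. Carry the two nested lids together (the red knob lifts both), lower them onto the jar without dropping them and let go; then lift the pink outer lid alone (the white collar is its own handle), roughly level, to 10 cm above where it sat, leaving the inner lid seated and undisturbed, and finish while still holding the outer lid motionless in the air. Do not push the jar about or disturb the other things on the bench.

Things in the scene. Friction and masses are not known exactly. Their poses are not given: they have to be found in the camera images.
- jar: open pink stoneware truffle jar, round, 134 mm across outside, 124 mm inside, 90 mm tall, 0.9 kg, loose on the bench. Origin: centre of its underside; z up. Its floor is 6 mm thick, its rim is flat and plain.
- pourer: copper pouring pan with a black upright handle on its -x side, 0.24 kg: open cone, 68 mm across at the foot, 112 at the rim, 56 tall, wall 3, sides flaring 21 degrees. Origin: centre of its underside, z up. Holds the four truffles at the start; they roll freely and are all out once it is tipped about 100 degrees.
- handle (a point): grip point on the pan's handle, 80 mm from the pan's axis on its -x side, 74 above its underside. The handle is an upright blade, 18 mm along the pan's x, 14 thick along its y, 34 to 92 above the underside (36 above the rim), joined to the pan by a 12 mm bar 34 to 46 up. Take it across its thickness, from above or leaning outwards.
- lip (a point): point on the pan's rim opposite the handle, at (56, 0, 56) mm in the pan's frame, where the truffles roll out when it is tipped away from the handle.
- inner_lid: bare-metal inner lid, 0.18 kg, with a red knob. Origin: centre of its underside, z up. A chamfered plug 112 mm across, 10 deep, enters the jar; above it a flange 142 across, 4 thick, rests on the rim: seated, its origin is 80 mm above the jar's. Knob: round post 22 across, 14 to 80 mm up. It starts standing on the bench under the outer lid; lifting it by the knob brings both lids.
- knob_top (a point): centre of the red knob's top, 80 mm above the inner lid's underside; the top 34 mm of the knob stand above the outer lid's white collar when the lids are nested.
- outer_lid: pink outer lid, 0.15 kg. Origin: on its axis, at the underside of its plate, z up. Plate 154 mm across, 4 thick, with a 34 mm hole for the red knob; a skirt 148 inside hangs 10 mm down. Nested it lies loosely (3 mm side play) on the inner lid's flange, origin 14 mm above the inner lid's, 94 above the jar's when seated. White collar round the hole, its own handle: 52 outside, 4 to 32 mm up.
- collar_top (a point): centre of the top of the white collar, 32 mm above the outer lid's origin (28 mm above the plate's upper face).
- truffle1_center (a point): centre of chocolate truffle 1, a dark brown ball 24 mm across, 12 g
- truffle2_center (a point): centre of chocolate truffle 2, a dark brown ball 24 mm across, 12 g
- truffle3_center (a point): centre of chocolate truffle 3, a dark brown ball 24 mm across, 12 g
- truffle4_center (a point): centre of chocolate truffle 4, a dark brown ball 24 mm across, 12 g
- nozzle_a: bystander, to be left alone: brass icing nozzle, a small cone 27 across and 48 tall (mm); origin on its underside, at its centre
- nozzle_b: bystander, to be left alone: second brass icing nozzle, a small cone 27 across and 48 tall (mm); origin on its underside, at its centre
- steel_cup: bystander, to be left alone: small bare-metal cup, 66 across, 55 tall (mm); origin on its underside, at its centre
- syrup: bystander, to be left alone: amber glass syrup bottle, 52 across, 130 tall (mm); origin on its underside, at its centre
- scraper: bystander, to be left alone: bench scraper lying flat: 130 wide along its y, metal blade 85 long with a black grip, 14 high (mm); origin on its underside, near its middle
- spatula: bystander, to be left alone: long spatula lying flat, 240 long (mm); origin on its underside, near its middle
There are look-alikes about, which are no part of the job. Several things have the shape of the pourer; the one meant has the colours described above.

How it is judged:
By the outcome, as a careful person would: the job done as asked, in the order asked, and still so for the second after the job is handed in, while the arm keeps its last pose, push and grip.
It also fails if it takes over 72 s, if anything falls off the work surface, if the arm or the gripper's body presses on something with over 40 N, if the wrist force passes 120 N, or if a joint passes its speed limit or range.

ROBOT

A 6-joint arm with a two-finger parallel gripper is mounted at the origin on the work surface. World frame = base frame: x ahead of the robot, y to its left, z up, the work surface at z = 0. Lengths are in mm, angles in rad, forces in N, time in s.
With the tool pointing down it reaches from about 300 to 775 mm from the base axis. Payload 14.6 kg.
Tool frame: the origin (TCP) lies at the very end of the fingers, on their centre line; the grasp point (between the pads) lies 19 mm behind it; z points along the fingers, y is the line along which they close (so a half turn about z gives the same grasp; the last joint's range is limited). The gripper opens to 94 mm and grips with 3 to 60 N. Pads are 16 mm wide; open, the fingers measure 119 mm over their backs; the gripper's body (75 mm by 177 mm) begins 78 mm behind the grasp point.
Start: joints at [-1.377, 0.3, 1.521, -0, 1.321, -0.067], TCP at [141.813, -531.393, 205.446] pointing down, gripper open.
Joint ranges: [-3.03, 3.03], [-0.79, 2.21], [0.23, 2.52], [-1.04, 4.18], [0, 3.07], [-2.55, 2.55]. Speed limits (rad/s): [2.22, 2.22, 2.57, 3.14, 3.14, 3.14].

INTERFACE

Orientations are given as [roll, pitch, yaw] about the fixed x, y, z axes, in that order (R = Rz(yaw) Ry(pitch) Rx(roll)).
In Python, from cell import manip, eyes, ticket gives the robot as it stands. The module is installed in compiled form; this text tells all that it offers.
- The arm moves only by the tool arm_command, never from a script. Its argument "plan" is a list of rows, each a list of 5 numbers: the opening, from -1 (shut) to 1 (fully open), then the shift along the tool's x, y, z in m, then the turn about the tool's z in rad. In form: [[jaw, dx, dy, dz, roll], ...]. A call has 1 to 20 rows; each row shifts and turns the commanded pose from where the row before left it, along the tool's axes as they then stand; what a row does not reach is not made up. A row lasts 1/8 s, in which the tool goes at most 62.5 mm and 10.7 degrees, less where a joint would pass 70% of its speed; a pose out of reach is approached as far as the arm can. A call is refused whole if a number of a shift passes 0.0625 or a number of a turn 0.188, either way. A call with a gripper value outside its range is refused whole. The fingers move at their own pace and stop on an object; "newtons" is the grip in N (left out, the last holds). Time passes only in rows, so rows that do not move let the fingers close. It gives the time, the measured TCP pose, the force, the opening and the grip force at its end, in the units of the state.
- manip.read_state(): the state, without advancing time (a new reading comes with each control period).
- eyes.camera(name): name is "scene" or "side" or "wrist"; returns a dict with "img" (480x640x3 uint8, blue, green, red), "z_map" (480x640 float32, mm along the optical axis (not along the pixel's ray), 0 where there is no reading), "fx", "fy", "cx", "cy" (pixels), "dist" ([k1, k2, p1, p2, k3] as OpenCV has them; the pictures are not rectified), "eye" and "orientation" of the camera in the world. Camera axes: x right, y down, z forward; pixel columns grow to the right and rows downward; lengths in mm; the calibration is good to about 2 mm. A picture is of the moment at which its call begins.
- ticket.sign_off(): hands the job in; it is judged then, once.
The state is a dict: "clock": time; "joints": joint angles; "qd": joint speeds; "effort": joint torques, N m; "eef_pos": TCP position; "eef_rot": TCP orientation; "wrist_force": force on the tool from outside, world axes, zero at the start; "moment": the same for the moment, N m; "finger_gap": finger opening in mm; "finger_force": force on a finger pad.
Only numpy, scipy, OpenCV 4.12 (cv2) and the standard library are available. Lean on these libraries where they do the work, as an engineer would, in place of code of your own. Each camera call takes 0.05 s, during which the arm holds its last target. There are 200 camera calls.

## Working session

There is one attempt and no reset: what is moved stays moved. The work goes in short steps, Python scripts to look and compute and a tool call to move; the robot and the scene stay as the last step left them, time stands still between calls to the robot, and variables do not carry over. Pictures are saved under pics/ and viewed, at most 10 in all, crops included, and the job is handed in when it is done.

Besides the shell and the picture viewer there is one more tool, called after "Emit:" by a JSON object that holds its "method" and its "body", one argument or row to a line. arm_command: Moves the arm, as the interface text tells. Its arguments: {"type":"object","properties":{"plan":{"type":"array"},"newtons":{"type":"number"}},"required":["plan"]}

```bash
mkdir -p pics; cat > h.py <<'E'
import numpy as np, cv2
from scipy.spatial.transform import Rotation as R
from cell import manip, eyes, ticket
def cam(n):
    c=eyes.camera(n); c['K']=np.array([[c['fx'],0,c['cx']],[0,c['fy'],c['cy']],[0,0,1.]])
    o=np.array(c['orientation'],float); c['R']=o if o.shape==(3,3) else R.from_euler('xyz',o).as_matrix()
    c['d']=np.array(c['dist'],float); c['e']=np.array(c['eye'],float); return c
def rays(c,px):
    p=cv2.undistortPoints(np.array(px,float).reshape(-1,1,2),c['K'],c['d']).reshape(-1,2)
    return np.c_[p,np.ones(len(p))]@c['R'].T
def plane(c,px,z):
    r=rays(c,px); return c['e']+r*((z-c['e'][2])/r[:,2])[:,None]
def cloud(c):
    v,u=np.mgrid[0:480,0:640]; r=rays(c,np.c_[u.ravel(),v.ravel()])
    return (c['e']+r*c['z_map'].reshape(-1,1)).reshape(480,640,3)
def proj(c,P):
    P=(np.array(P,float).reshape(-1,3)-c['e'])@c['R']
    return cv2.projectPoints(P,np.zeros(3),np.zeros(3),c['K'],c['d'])[0].reshape(-1,2)
E
python3 - <<'E'
from h import *
for n in('scene','side'):
    c=cam(n); cv2.imwrite(f'pics/{n}0.png',c['img']); print(n,c['e'],c['orientation'],c['fx'])
    np.savez(f'{n}0.npz',**{k:c[k] for k in('img','z_map','K','R','d','e')})
print(manip.read_state())
E
```

```text
scene [1521.42878202  262.56766856 1054.12024267] [-2.37082683  0.00321111  1.80233806] 590.0597151966105
side [-76.77272999 882.79937784 911.5478138 ] [-2.24555596 -0.01189836 -2.4534888 ] 550.262941701446
{'clock': 0.1, 'joints': array([-1.37663058e+00,  3.00428206e-01,  1.52152189e+00, -7.88336481e-06,
        1.32067191e+00, -6.66013542e-02]), 'qd': array([-1.66740592e-03, -1.27866152e-03, -9.41331754e-04,  2.55520319e-03,
        1.19186193e-03, -9.90308616e-05]), 'effort': array([ 4.55449044e-04, -5.32645977e+01, -3.53280866e+01,  7.09347054e-02,
        2.35636201e-02, -6.37576136e-05]), 'eef_pos': array([ 141.75192724, -531.18103877,  204.93488986]), 'eef_rot': array([-3.14056508e+00, -6.08864641e-05,  2.60769022e-01]), 'wrist_force': array([-0.97833043,  0.25082365, -0.22448684]), 'moment': array([-0.01580965,  0.0156077 , -0.03947488]), 'finger_force': 0.0, 'finger_gap': 93.65963383751199}
```

View pics/scene0.png

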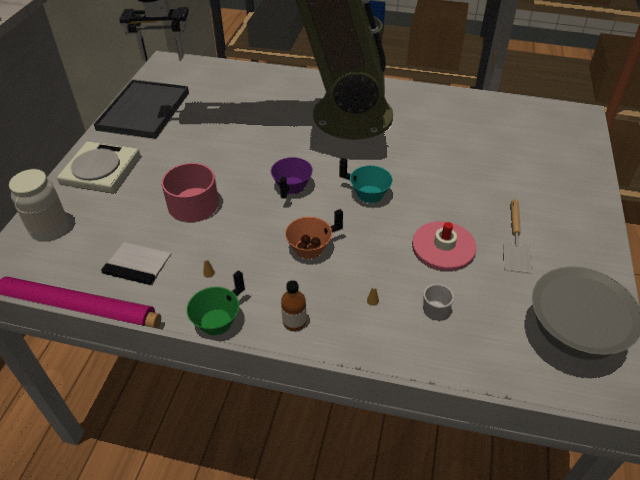

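View pics/side0.png

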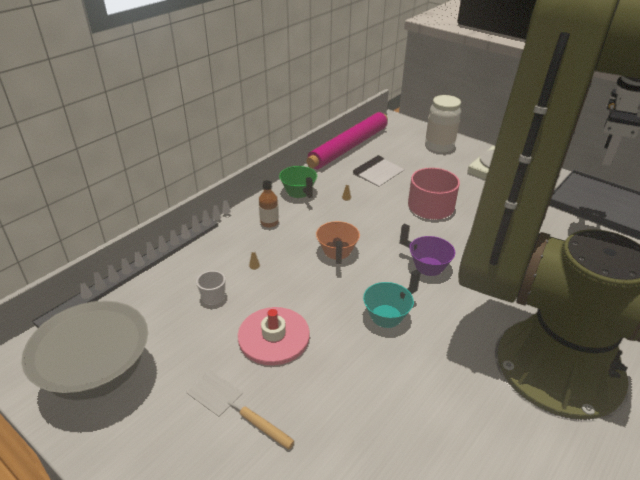

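The scene picture shows the copper pan at (310,240) with its handle at (339,220), the pink jar at (190,190) and the lids at (445,243) with the red knob at (447,230). In the side picture they are at (338,243) with handle (339,250), (433,195) and (273,333) with knob (273,316).

The tool can't tilt. I'll grip the blade low and let the pan pivot between the pads, controlling it with the grip force.

```bash
cat > m.py <<'E'
from h import *
W={'scene':dict(pan=(280,210,340,265),hnd=(331,206,346,232),jar=(155,155,225,225),lid=(405,215,485,275),knob=(438,218,458,243)),
   'side':dict(pan=(308,218,368,268),hnd=(331,236,346,266),jar=(400,165,465,225),lid=(230,300,318,365),knob=(262,305,285,328))}
def hue(im,k):
    h=cv2.cvtColor(im,cv2.COLOR_BGR2HSV).astype(int); H,S,V=h[...,0],h[...,1],h[...,2]
    if k=='pan': return (H>3)&(H<16)&(S>110)&(V>90)
    if k=='hnd': return (V<60)
    if k=='knob': return ((H<4)|(H>176))&(S>190)&(V>60)
    return ((H>165)|(H<4))&(S>70)&(S<190)&(V>60)
C={}
for n in W:
    c=dict(np.load(f'{n}0.npz')); C[n]=c; X=cloud(c)
    for k,(a,b,d,e) in W[n].items():
        m=np.zeros((480,640),bool); m[b:e,a:d]=hue(c['img'],k)[b:e,a:d]
        P=X[m&(c['z_map']>0)]; z=np.percentile(P[:,2],[2,50,98])
        o=dict(pan=(46,62),jar=(86,95),lid=(20,36),knob=(72,90),hnd=(80,100))[k]
        T=P[(P[:,2]>o[0])&(P[:,2]<o[1])]
        if len(T)<5: print(n,k,'few',z,len(P)); continue
        # circle fit
        s=np.linalg.lstsq(np.c_[2*T[:,:2],np.ones(len(T))],(T[:,:2]**2).sum(1),rcond=None)[0]
        print(n,k,'n',len(P),len(T),'z',z.round(1),'mean',T.mean(0).round(1),'circ',s[:2].round(1),np.sqrt(max(0,s[2]+s[0]**2+s[1]**2)).round(1),'box',T.min(0).round(),T.max(0).round())
E
python3 m.py
```

```text
scene pan n 939 326 z [ 6.2 38.3 58.7] mean [558.1  -0.9  53.4] circ [580.    4.2] 52.6 box [519. -51.  46.] [635.  59.  61.]
scene hnd n 182 60 z [36.6 64.9 95.8] mean [532.1  66.6  89.3] circ [530.6  66.2] 6.9 box [519.  57.  80.] [542.  76.  97.]
scene jar n 2680 342 z [ 5.5 53.2 92.9] mean [ 500.8 -328.6   90.2] circ [ 498.6 -328.2] 64.2 box [ 431. -396.   86.] [ 567. -262.   95.]
scene lid n 2061 430 z [ 7.2 18.2 23.7] mean [510.1 321.7  21.4] circ [502.  322.5] 58.1 box [429. 249.  20.] [579. 397.  30.]
scene knob n 120 54 z [43.4 68.8 84. ] mean [505.7 322.9  79.4] circ [504.8 323.3] 7.8 box [494. 314.  72.] [517. 331.  85.]
side pan n 815 238 z [ 9.4 36.7 56.3] mean [588.5  -4.3  51.3] circ [577.1   6.3] 52.2 box [521. -49.  46.] [632.  62.  59.]Traceback (most recent call last):
  File "m.py", line 15, in <module>
    P=X[m&(c['z_map']>0)]; z=np.percentile(P[:,2],[2,50,98])
                             ~~~~~~~~~~~~~^^^^^^^^^^^^^^^^^^
    return _quantile_unchecked(
        a, q, axis, out, overwrite_input, method, keepdims, weights)
    return _ureduce(a,
                    func=_quantile_ureduce_func,
    ...<5 lines>...
                    overwrite_input=overwrite_input,
                    method=method)
    r = func(a, **kwargs)
    result = _quantile(arr,
                       quantiles=q,
    ...<2 lines>...
                       out=out,
                       weights=wgt)
    slices_having_nans = np.isnan(arr[-1, ...])
                                  ~~~^^^^^^^^^
IndexError: index -1 is out of bounds for axis 0 with size 0
```

```bash
sed -i 's/(V<60)$/(V<75)/; s/P=X\[m&(c/P=X[m\&(c/' m.py; sed -i "s/; z=np.percentile(P\[:,2\],\[2,50,98\])/; z=np.percentile(P[:,2],[2,50,98]) if len(P) else np.zeros(3)/" m.py; python3 m.py | grep -v scene
cat > grid.py <<'E'
from h import *
g=np.zeros((180,240),np.float32)
for n in('scene','side'):
    c=dict(np.load(f'{n}0.npz')); P=cloud(c)[c['z_map']>0]
    P=P[(P[:,2]>12)&(P[:,2]<220)&(P[:,0]>200)&(P[:,0]<1100)&(abs(P[:,1])<600)]
    i=((P[:,0]-200)/5).astype(int); j=((P[:,1]+600)/5).astype(int)
    np.maximum.at(g,(i,j),P[:,2])
N,L,S,Ce=cv2.connectedComponentsWithStats((g>0).astype(np.uint8))
for k in range(1,N):
    if S[k,4]>8: print('xy',200+5*Ce[k][1].round(),-600+5*Ce[k][0].round(),'x',200+5*S[k,1],200+5*(S[k,1]+S[k,3]),'y',-600+5*S[k,0],-600+5*(S[k,0]+S[k,2]),'h',np.percentile(g[L==k],95))
E
python3 grid.py
```

```text
side pan n 815 238 z [ 9.4 36.7 56.3] mean [588.5  -4.3  51.3] circ [577.1   6.3] 52.2 box [521. -49.  46.] [632.  62.  59.]
side hnd n 93 33 z [36.9 69.4 92.9] mean [524.7  72.2  87.9] circ [526.   69.7] 7.1 box [517.  61.  81.] [536.  78.  93.]
side jar n 2125 178 z [ 7.4 54.  89.5] mean [ 490.4 -319.8   88.5] circ [ 495.5 -325.1] 63.8 box [ 428. -393.   86.] [ 561. -258.   94.]
side lid n 2788 162 z [ 6.8 17.4 77.2] mean [490.4 337.9  21. ] circ [498.1 329.2] 56.0 box [423. 253.  20.] [569. 401.  33.]
side knob few [0. 0. 0.] 0
xy 225.0 -575.0 x 200 260 y -600 -540 h 27.663713
xy 220.0 40.0 x 200 245 y -35 120 h 219.42009
xy 345.0 105.0 x 290 410 y 25 175 h 91.149155
xy 360.0 490.0 x 295 435 y 480 510 h 23.286882
xy 370.0 -100.0 x 305 460 y -155 -35 h 91.3482
xy 420.0 -575.0 x 330 510 y -600 -540 h 43.51444
xy 490.0 -330.0 x 425 570 y -400 -250 h 94.464035
xy 500.0 320.0 x 420 585 y 245 405 h 49.7007
xy 570.0 5.0 x 510 640 y -55 80 h 91.01852
xy 695.0 560.0 x 585 810 y 505 600 h 104.64438
xy 690.0 320.0 x 660 735 y 290 360 h 58.657784
xy 700.0 180.0 x 685 715 y 170 200 h 47.859875
xy 705.0 -205.0 x 690 725 y -220 -190 h 48.0881
xy 755.0 -390.0 x 730 780 y -455 -315 h 21.507599
xy 830.0 -140.0 x 750 895 y -200 -80 h 91.004745
xy 795.0 30.0 x 765 830 y 0 60 h 133.51363
xy 880.0 -430.0 x 845 915 y -600 -240 h 64.48303
xy 930.0 95.0 x 885 955 y -600 600 h 94.90715
xy 905.0 80.0 x 895 920 y 70 95 h 47.302246
xy 905.0 115.0 x 895 920 y 105 130 h 54.387516
```

```bash
cat > go.py <<'E'
# rows for straight move to x y z(mm) yaw, in n rows: python go.py x y z yaw n
import sys; from h import *
def rows(x,y,z,yaw,n,jaw):
    s=manip.read_state(); p=np.array(s['eef_pos'])/1e3; Q=R.from_euler('xyz',s['eef_rot'])
    y0=s['eef_rot'][2]; d=(yaw-y0+np.pi)%(2*np.pi)-np.pi; t=round(-d/n,3)
    g=np.array([x,y,z])/1e3; out=[]
    for i in range(n):
        sh=np.round(Q.inv().apply((g-p)/(n-i)),4 if n>1 else 4); p=p+Q.apply(sh); Q=Q*R.from_euler('z',t); out.append([jaw,*map(float,sh),t])
    return out
a=list(map(float,sys.argv[1:7])); print(rows(*a[:4],int(a[4]),a[5]))
E
python3 go.py 528 68 190 2.24 20 -0.1
```

```text
[[-0.1, 0.0264, -0.024, 0.0008, np.float64(-0.099)], [-0.1, 0.0286, -0.0212, 0.0008, np.float64(-0.099)], [-0.1, 0.0306, -0.0183, 0.0008, np.float64(-0.099)], [-0.1, 0.0322, -0.0152, 0.0008, np.float64(-0.099)], [-0.1, 0.0336, -0.0119, 0.0008, np.float64(-0.099)], [-0.1, 0.0346, -0.0086, 0.0008, np.float64(-0.099)], [-0.1, 0.0353, -0.0051, 0.0008, np.float64(-0.099)], [-0.1, 0.0356, -0.0016, 0.0008, np.float64(-0.099)], [-0.1, 0.0356, 0.0019, 0.0008, np.float64(-0.099)], [-0.1, 0.0352, 0.0055, 0.0008, np.float64(-0.099)], [-0.1, 0.0345, 0.0089, 0.0007, np.float64(-0.099)], [-0.1, 0.0335, 0.0123, 0.0008, np.float64(-0.099)], [-0.1, 0.0321, 0.0155, 0.0007, np.float64(-0.099)], [-0.1, 0.0304, 0.0186, 0.0008, np.float64(-0.099)], [-0.1, 0.0284, 0.0215, 0.0007, np.float64(-0.099)], [-0.1, 0.0261, 0.0242, 0.0008, np.float64(-0.099)], [-0.1, 0.0236, 0.0267, 0.0007, np.float64(-0.099)], [-0.1, 0.0209, 0.0289, 0.0008, np.float64(-0.099)], [-0.1, 0.0179, 0.0309, 0.0007, np.float64(-0.099)], [-0.1, 0.0147, 0.0324, 0.0008, np.float64(-0.099)]]
```

Emit:
{"method": "arm_command", "body": {
  "plan": [
    [-0.1,0.026,-0.024,0,-0.1],
    [-0.1,0.029,-0.021,0,-0.1],
    [-0.1,0.031,-0.018,0,-0.1],
    [-0.1,0.032,-0.015,0,-0.1],
    [-0.1,0.034,-0.012,0,-0.1],
    [-0.1,0.035,-0.009,0,-0.1],
    [-0.1,0.035,-0.005,0,-0.1],
    [-0.1,0.036,-0.002,0,-0.1],
    [-0.1,0.036,0.002,0,-0.1],
    [-0.1,0.035,0.006,0,-0.1],
    [-0.1,0.034,0.009,0,-0.1],
    [-0.1,0.034,0.012,0,-0.1],
    [-0.1,0.032,0.016,0,-0.1],
    [-0.1,0.03,0.019,0,-0.1],
    [-0.1,0.028,0.022,0,-0.1],
    [-0.1,0.026,0.024,0,-0.1],
    [-0.1,0.024,0.027,0,-0.1],
    [-0.1,0.021,0.029,0,-0.1],
    [-0.1,0.018,0.031,0,-0.1],
    [-0.1,0.015,0.032,0,-0.1]
  ]
}}

```text
clock: 2.6
eef_pos: [524.6, 72.8, 205.1]
eef_rot: [-3.141, -0.0, 2.264]
wrist_force: [-0.0, 0.2, 0.3]
finger_gap: 42.2
finger_force: 0.0
```

```bash
sed -i 's/t=round(-d\/n,3)/t=float(round(-d\/n,3))/' go.py; cat > hand.py <<'E'
from h import *
c=cam('wrist'); cv2.imwrite('pics/w1.png',c['img']); s=manip.read_state(); print(s['eef_pos'],s['eef_rot'],s['finger_gap'],c['e'])
np.savez('w1.npz',**{k:c[k] for k in('img','z_map','K','R','d','e')})
print(proj(c,[[528.5,68,92],[578,5,56]]))
X=cloud(c); m=(c['z_map']>0)&(X[...,2]>80)&(X[...,2]<100)&(np.hypot(X[...,0]-528,X[...,1]-68)<30)
P=X[m]; print(len(P)); 
if len(P): print(P.mean(0),cv2.minAreaRect(P[:,:2].astype(np.float32)))
m=(c['z_map']>0)&(X[...,2]>52)&(X[...,2]<60)&(np.hypot(X[...,0]-578,X[...,1]-5)<65); T=X[m]
if len(T): q=np.linalg.lstsq(np.c_[2*T[:,:2],np.ones(len(T))],(T[:,:2]**2).sum(1),rcond=None)[0]; print('rim',len(T),q[:2],np.sqrt(q[2]+q[0]**2+q[1]**2))
E
python3 hand.py
```

```text
[525.83527183  75.44188967 204.92945548] [ 3.14135106e+00 -7.91793290e-04  2.27067955e+00] 42.056287463924804 [475.41666763 132.57026717 385.97446837]
[[319.09885775 244.62645173]
 [316.81451541 317.21488698]]
441
[526.61640133  68.18620234  92.42432503] ((527.3712768554688, 67.27607727050781), (13.49775218963623, 17.500627517700195), 39.76605224609375)
rim 1181 [578.07824412   5.57477847] 53.00887631019723
```

Emit:
{"method": "arm_command", "body": {
  "plan": [
    [-0.1,-0.007,-0.004,0.02,0],
    [-0.1,0,0,0,0],
    [-0.1,0,0,0,0]
  ]
}}

```text
clock: 3.02
eef_pos: [525.7, 63.7, 186.0]
eef_rot: [3.141, 0.0, 2.26]
wrist_force: [0.0, -0.5, 0.3]
finger_gap: 42.1
finger_force: 0.0
```

Emit:
{"method": "arm_command", "body": {
  "plan": [
    [-0.1,0.002,0.004,0.04,0],
    [-0.1,0,0,0.04,0],
    [-0.1,0,0,0.04,0],
    [-0.1,0,0,0.039,0],
    [-0.1,0,0,0,0],
    [-0.1,0,0,0,0]
  ]
}}

```text
clock: 3.78
eef_pos: [528.4, 67.9, 28.3]
eef_rot: [3.14, 0.001, 2.261]
wrist_force: [0.5, 0.3, 0.6]
finger_gap: 42.5
finger_force: 0.0
```

```bash
python3 -c "
from h import *
print(manip.read_state())"
```

```text
{'clock': 3.775, 'joints': array([ 5.90635322e-02,  4.78414980e-01,  1.72864107e+00,  5.13756976e-05,
        9.32270312e-01, -6.30861292e-01]), 'qd': array([-0.00059503, -0.01316423, -0.00231419,  0.00072092, -0.00525546,
        0.00128137]), 'effort': array([-1.58180029e-02, -5.37037754e+01, -2.68163949e+01,  3.95174604e-02,
        3.99205950e-02,  2.71109253e-03]), 'eef_pos': array([528.447933  ,  67.92346322,  28.34154318]), 'eef_rot': array([3.13973820e+00, 1.30338218e-03, 2.26068937e+00]), 'wrist_force': array([0.45504114, 0.33061192, 0.58288856]), 'moment': array([ 0.00261539, -0.13371551, -0.0191768 ]), 'finger_force': 0.0, 'finger_gap': 42.49956952843069}
```

Emit:
{"method": "arm_command", "body": {
  "plan": [
    [-1,0,0,0,0],
    [-1,0,0,0,0],
    [-1,0,0,0,0],
    [-1,0,0,0,0],
    [-1,0,0,0,0],
    [-1,0,0,-0.005,0],
    [-1,0,0,-0.01,0],
    [-1,0,0,-0.015,0],
    [-1,0,0,0,0]
  ],
  "newtons": 55
}}

```text
clock: 4.9
eef_pos: [528.2, 67.9, 58.0]
eef_rot: [3.139, 0.002, 2.261]
wrist_force: [-0.1, -0.0, -3.6]
finger_gap: 14.0
finger_force: 55.0
```

```bash
cat > look.py <<'E'
import sys; from h import *
s=manip.read_state(); p=s['eef_pos']; print(p,s['eef_rot'],s['finger_gap'],s['finger_force'],s['wrist_force'])
ims=[]
for n in('scene','side'):
    c=cam(n); u,v=proj(c,[p[0],p[1],max(p[2]-40,30)])[0].astype(int); u=np.clip(u,75,564); v=np.clip(v,75,404)
    ims.append(cv2.resize(c['img'][v-75:v+75,u-75:u+75],(390,390),interpolation=cv2.INTER_CUBIC))
cv2.imwrite(f'pics/{sys.argv[1]}.png',np.hstack(ims))
E
python3 look.py lift1
```

```text
[528.22592051  67.90984962  58.02866818] [3.13943843e+00 1.52062866e-03 2.26083810e+00] 13.97639793804497 54.993258118629456 [-0.11152664 -0.03050837 -3.56338477]
```

View pics/lift1.png

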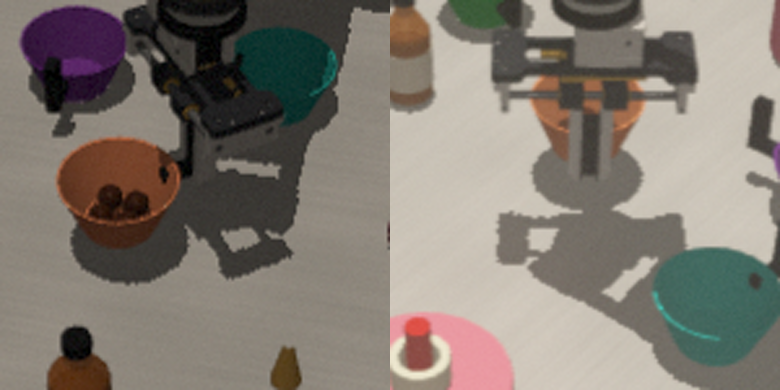

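The pan hangs level from the grip, rim centre at about (120,185) in the left crop, and the truffles are still inside. Next I carry it to the jar.

Emit:
{"method": "arm_command", "body": {
  "plan": [
    [-1,0,0,-0.01,0],
    [-1,0,0,-0.02,0],
    [-1,0,0,-0.03,0],
    [-1,0,0,-0.035,0],
    [-1,0,0,-0.035,0],
    [-1,0,0,-0.025,0],
    [-1,-0.005,-0.006,-0.013,0],
    [-1,-0.011,-0.014,0,0],
    [-1,-0.018,-0.022,0,0],
    [-1,-0.023,-0.027,0,0],
    [-1,-0.025,-0.03,0,0],
    [-1,-0.028,-0.033,0,0],
    [-1,-0.028,-0.033,0,0],
    [-1,-0.025,-0.03,0,0],
    [-1,-0.023,-0.027,0,0],
    [-1,-0.018,-0.022,0,0],
    [-1,-0.014,-0.016,0,0],
    [-1,-0.007,-0.009,0,0],
    [-1,-0.005,-0.005,0,0],
    [-1,0,0,0,0]
  ]
}}

```text
clock: 7.5
eef_pos: [462.6, -283.9, 224.4]
eef_rot: [-3.142, -0.0, 2.261]
wrist_force: [-0.4, 0.1, -2.6]
finger_gap: 13.8
finger_force: 55.0
```

```bash
cat > jar.py <<'E'
from h import *
s=manip.read_state(); print(s['eef_pos'],s['eef_rot'],s['finger_gap'],s['finger_force'],s['moment'])
for n in('scene','side'):
    c=cam(n); X=cloud(c)
    H=cv2.cvtColor(c['img'],cv2.COLOR_BGR2HSV).astype(int)
    m=((H[...,0]>165)|(H[...,0]<4))&(H[...,1]>70)&(H[...,1]<190)&(c['z_map']>0)&(abs(X[...,2]-89)<5)&(np.hypot(X[...,0]-497,X[...,1]+327)<85)
    T=X[m]; q=np.linalg.lstsq(np.c_[2*T[:,:2],np.ones(len(T))],(T[:,:2]**2).sum(1),rcond=None)[0]; print(n,len(T),q[:2],np.sqrt(q[2]+q[0]**2+q[1]**2),T[:,2].mean())
    o=(H[...,0]>3)&(H[...,0]<16)&(H[...,1]>110)&(H[...,2]>60)&(c['z_map']>0)&(X[...,2]>80)&(np.hypot(X[...,0]-s['eef_pos'][0],X[...,1]-s['eef_pos'][1])<190)
    P=X[o]; u=(P[:,:2]-s['eef_pos'][:2])@[.635,-.773]
    if len(P): print(n,'pan n',len(P),'u',np.percentile(u,[1,50,99]).round(),'z',np.percentile(P[:,2],[1,50,99]).round())
E
python3 jar.py
```

```text
[ 462.58107509 -283.86477455  224.35137812] [-3.14159072e+00 -1.39310844e-04  2.26090420e+00] 13.787120908762953 54.99316155910492 [ 0.18632755 -0.03505078 -0.00574551]
scene 394 [ 498.54984714 -328.02015386] 64.13029292831204 89.13031946387147
scene pan n 1181 u [ 27.  83. 132.] z [204. 238. 259.]
side 239 [ 495.75843834 -325.03830139] 64.1425758979952 87.34749984374004
side pan n 552 u [ 25. 110. 133.] z [202. 237. 256.]
```

Emit:
{"method": "arm_command", "body": {
  "plan": [
    [-1,0,0,0,0],
    [-1,0,0,0,0],
    [-1,0,0,0,0]
  ],
  "newtons": 20
}}

```text
clock: 7.98
eef_pos: [462.6, -283.8, 224.5]
eef_rot: [3.142, 0.0, 2.261]
wrist_force: [0.5, -0.6, -2.4]
finger_gap: 14.3
finger_force: 20.0
```

```bash
python3 jar.py
```

```text
[ 462.56887755 -283.83550494  224.47818407] [3.14158746e+00 4.48204867e-05 2.26097935e+00] 14.298973208010752 19.99782621860504 [ 0.14007352 -0.0214026  -0.02423636]
scene 383 [ 498.34062612 -328.11363926] 64.164361683883 89.137387894071
scene pan n 1174 u [ 27.  83. 132.] z [205. 238. 258.]
side 233 [ 495.49837184 -325.32022375] 63.98702849859174 87.60385196651575
side pan n 548 u [ 18. 109. 134.] z [204. 237. 274.]
```

Still holding level at 20 N. I'll loosen it further.

Emit:
{"method": "arm_command", "body": {
  "plan": [
    [-1,0,0,0,0],
    [-1,0,0,0,0]
  ],
  "newtons": 13
}}

```text
clock: 8.32
eef_pos: [462.5, -284.0, 224.5]
eef_rot: [3.142, 0.0, 2.261]
wrist_force: [-0.3, -0.1, -1.5]
finger_gap: 13.9
finger_force: 13.0
```

```bash
python3 jar.py | grep -v ' \[4'
```

```text
[ 462.53642463 -283.97775556  224.45029484] [3.14157723e+00 1.04427775e-05 2.26075202e+00] 13.94197354328367 12.998156547546387 [ 0.11222533  0.03436366 -0.06164438]
scene 375 [ 498.34344159 -327.93969279] 64.15135734799524 89.13729622943944
scene pan n 1174 u [ 27.  83. 132.] z [203. 238. 259.]
side 240 [ 495.4868958  -325.00949407] 63.89304691488672 87.5507219446774
side pan n 542 u [ 19. 109. 135.] z [204. 237. 274.]
```

Emit:
{"method": "arm_command", "body": {
  "plan": [
    [-1,0,0,0,0]
  ],
  "newtons": 9
}}

```text
clock: 8.55
eef_pos: [462.5, -284.0, 224.4]
eef_rot: [-3.142, -0.0, 2.261]
wrist_force: [0.0, -1.2, -2.3]
finger_gap: 14.0
finger_force: 9.0
```

```bash
python3 jar.py | grep -v ' \[4'
```

```text
[ 462.51785656 -283.96318821  224.4076614 ] [-3.14157527e+00 -6.98192423e-05  2.26080682e+00] 13.985035551281126 8.998590856790543 [ 0.19424292 -0.02336858  0.0050602 ]
scene 381 [ 498.33315663 -328.20758153] 64.19278572837955 89.02780393090231
scene pan n 1173 u [ 28.  84. 132.] z [204. 238. 259.]
side 236 [ 495.75221788 -325.29728845] 63.84855671859642 87.33532928663965
side pan n 545 u [  7. 109. 135.] z [204. 237. 290.]
```

Emit:
{"method": "arm_command", "body": {
  "plan": [
    [-1,0,0,0,0]
  ],
  "newtons": 7
}}

```text
clock: 8.78
eef_pos: [462.5, -284.0, 224.5]
eef_rot: [-3.142, 0.0, 2.261]
wrist_force: [1.1, 0.4, -2.7]
finger_gap: 13.9
finger_force: 7.0
```

```bash
python3 jar.py | grep -v ' \[49'
```

```text
[ 462.53205739 -283.97529384  224.46437372] [-3.14158994e+00  6.35757532e-05  2.26078389e+00] 13.900567800523882 6.99988380074501 [ 0.09666468 -0.05155299 -0.00939801]
scene 376 [ 498.60500205 -328.21169875] 64.16944679267301 89.31002641837047
scene pan n 1150 u [ 25.  81. 130.] z [197. 231. 256.]
side 225 [ 495.39615103 -325.46571869] 63.99151887420814 87.63242449115519
side pan n 498 u [ 24.  54. 132.] z [193. 223. 247.]
```

Emit:
{"method": "arm_command", "body": {
  "plan": [
    [-1,0,0,0,0]
  ],
  "newtons": 5.5
}}

```text
clock: 9.0
eef_pos: [462.5, -284.0, 224.5]
eef_rot: [3.142, 0.0, 2.261]
wrist_force: [0.0, -0.4, -3.4]
finger_gap: 14.0
finger_force: 5.5
```

```bash
python3 jar.py | grep -v ' \[49'
```

```text
[ 462.5385732  -283.99906296  224.47284698] [3.14157850e+00 1.11664622e-04 2.26075586e+00] 13.957943111005529 5.499939993023872 [ 0.09268764 -0.09983831  0.02956728]
scene 355 [ 498.84951681 -327.76137787] 64.14050482633552 89.05850382300922
scene pan n 1099 u [-79.  57. 109.] z [163. 192. 474.]
side 245 [ 495.40634015 -324.99487445] 63.990610403474435 87.4507255708268
side pan n 644 u [-6.  9. 39.] z [166. 198. 228.]
```

Emit:
{"method": "arm_command", "body": {
  "plan": [
    [-1,0,0,0,0]
  ],
  "newtons": 5.5
}}

```text
clock: 9.22
eef_pos: [462.5, -284.0, 224.5]
eef_rot: [3.142, 0.0, 2.261]
wrist_force: [-0.1, -0.4, -3.2]
finger_gap: 14.1
finger_force: 7.3
```

```bash
python3 jar.py | grep -v ' \[49'; python3 look.py tip1
```

```text
[ 462.53852793 -283.97490289  224.4576291 ] [3.14156060e+00 6.35071287e-05 2.26078877e+00] 14.08537033682274 7.252333117648959 [ 0.14043551 -0.06106488  0.02046136]
scene 326 [ 499.13328873 -328.08203351] 64.03029329982107 89.28924211563807
scene pan n 1088 u [-12.  45.  93.] z [150. 182. 267.]
side 241 [ 495.20484781 -325.1379407 ] 64.1437744016463 87.80573179036136
side pan n 684 u [-9.  8. 38.] z [153. 197. 228.]
[ 462.54304745 -283.9875794   224.47861265] [3.14155237e+00 1.09440102e-04 2.26078055e+00] 14.026728791749475 7.252230858430266 [-0.66791864 -0.25246043 -2.35802186]
```

View pics/tip1.png

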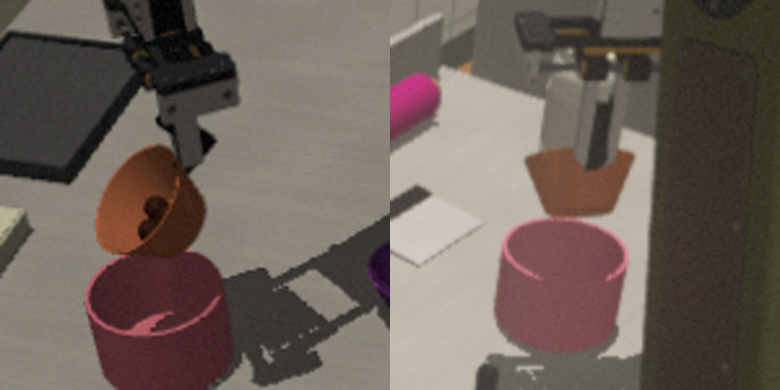

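The scene crop shows the pan tipped about 50 degrees over the jar, lip near (125,245), with the truffles still in it.

Emit:
{"method": "arm_command", "body": {
  "plan": [
    [-1,0,0,0,0],
    [-1,0,0,0,0]
  ],
  "newtons": 5
}}

```text
clock: 9.68
eef_pos: [462.5, -284.0, 224.4]
eef_rot: [3.142, 0.0, 2.261]
wrist_force: [0.3, 0.3, -1.7]
finger_gap: 13.7
finger_force: 6.8
```

```bash
python3 jar.py | grep -v ' \[49'
```

```text
[ 462.54313363 -283.95803416  224.44998345] [3.14157578e+00 1.89264991e-05 2.26082701e+00] 13.733295056737111 6.755708606215194 [ 0.09844937 -0.09734743  0.0133258 ]
scene 329 [ 498.8838454  -328.08704709] 63.93487911692976 89.24075300998936
scene pan n 1093 u [-8. 45. 94.] z [150. 181. 257.]
side 259 [ 495.53087418 -325.04333959] 63.80224439993338 87.28365219050514
side pan n 680 u [-9.  8. 40.] z [155. 197. 227.]
```

Emit:
{"method": "arm_command", "body": {
  "plan": [
    [-1,0,0,0,0],
    [-1,0,0,0,0]
  ],
  "newtons": 4
}}

```text
clock: 10.02
eef_pos: [462.5, -284.0, 224.4]
eef_rot: [3.142, 0.0, 2.261]
wrist_force: [0.7, -0.3, -2.8]
finger_gap: 14.2
finger_force: 5.6
```

```bash
python3 jar.py | grep -v ' \[49'
```

```text
[ 462.54449859 -283.95551975  224.44485064] [3.14156444e+00 1.01748474e-05 2.26078746e+00] 14.173443512120269 5.595567886484787 [ 0.07961762 -0.0998865  -0.01501119]
scene 327 [ 498.77357029 -328.06671325] 63.942128033820055 89.22788980242277
scene pan n 1096 u [-1. 45. 94.] z [151. 181. 237.]
side 240 [ 495.54960685 -324.86462635] 63.900086351892995 87.59508244924174
side pan n 679 u [-8.  8. 37.] z [153. 197. 227.]
```

Emit:
{"method": "arm_command", "body": {
  "plan": [
    [-1,0,0,0,0],
    [-1,0,0,0,0],
    [-1,0,0,0,0]
  ],
  "newtons": 3
}}

```text
clock: 10.5
eef_pos: [462.5, -284.0, 224.4]
eef_rot: [-3.142, -0.0, 2.261]
wrist_force: [0.3, 0.1, -2.4]
finger_gap: 13.8
finger_force: 4.4
```

```bash
python3 jar.py | grep -v ' \[49'
```

```text
[ 462.50878911 -283.97800116  224.43589678] [-3.14157598e+00 -1.12658878e-05  2.26078196e+00] 13.806001454496466 4.371735660242848 [ 0.07394313 -0.05963569  0.0020941 ]
scene 315 [ 499.0965542  -327.81391183] 63.97661858752615 89.3189383336193
scene pan n 1110 u [-1. 45. 94.] z [151. 181. 239.]
side 235 [ 495.42353877 -324.90525532] 63.95041213187934 87.81324151518173
side pan n 676 u [-9.  8. 37.] z [152. 197. 228.]
```

```bash
python3 - <<'E'
from h import *
p=manip.read_state()['eef_pos']; ims=[]
for n,f in(('scene',1),('wrist',0)):
    c=cam(n); u,v=proj(c,[p[0]+20,p[1]-20,p[2]+5])[0].astype(int); r=45 if f else 140
    u=np.clip(u,r,639-r); v=np.clip(v,r,479-r); print(u,v)
    ims.append(cv2.resize(c['img'][v-r:v+r,u-r:u+r],(390,390),interpolation=cv2.INTER_CUBIC))
cv2.imwrite('pics/z1.png',np.clip(np.hstack(ims).astype(float)*1.6,0,255).astype(np.uint8))
E
```

```text
190 132
324 339
```

View pics/z1.png

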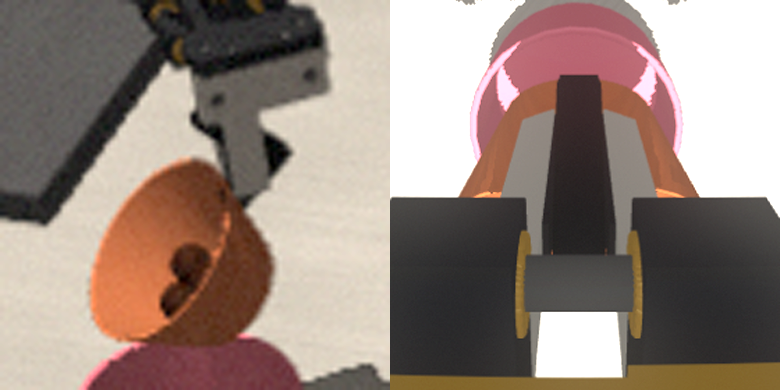

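The wrist crop shows the blade between the pads with nothing obviously blocking it. The scene crop shows two truffles still in the pan at about 50 degrees. A short acceleration towards the lip side should help it rotate.

Emit:
{"method": "arm_command", "body": {
  "plan": [
    [-1,-0.025,0,0,0],
    [-1,0.008,0,0,0],
    [-1,0.008,0,0,0],
    [-1,0.009,0,0,0]
  ],
  "newtons": 3
}}

```text
clock: 11.2
eef_pos: [461.9, -283.2, 224.6]
eef_rot: [3.142, 0.0, 2.261]
wrist_force: [-0.5, 0.7, -2.5]
finger_gap: 14.4
finger_force: 4.1
```

```bash
python3 jar.py | grep -v ' \[49'
```

```text
[ 461.93687476 -283.19059072  224.59229247] [3.14154857e+00 7.22126137e-05 2.26097933e+00] 14.35345949852608 4.10244585131295 [ 0.0431724  -0.02682798 -0.02120268]
scene 300 [ 498.87099966 -327.80407841] 63.960741241156306 89.26462887911993
scene pan n 1114 u [-5. 38. 84.] z [143. 175. 233.]
side 193 [ 495.81112308 -324.68891726] 63.65181334323841 87.52695395968291
side pan n 813 u [-15.   4.  32.] z [138. 192. 225.]
```

Emit:
{"method": "arm_command", "body": {
  "plan": [
    [-1,-0.035,0,0,0],
    [-1,0.006,0,0,0],
    [-1,0.006,0,0,0],
    [-1,0.006,0,0,0],
    [-1,0.006,0,0,0],
    [-1,0.006,0,0,0],
    [-1,0.005,0,0,0]
  ],
  "newtons": 3
}}

```text
clock: 12.18
eef_pos: [462.3, -283.6, 224.6]
eef_rot: [3.142, 0.0, 2.261]
wrist_force: [0.0, -0.1, -2.8]
finger_gap: 14.3
finger_force: 3.0
```

```bash
python3 jar.py | grep -v ' \[49'
```

```text
[ 462.26526552 -283.61853695  224.58237081] [3.14152959e+00 2.44433666e-04 2.26084975e+00] 14.346587454947965 3.000013343989849 [-0.00824631 -0.11141073  0.0644248 ]
scene 328 [ 498.64579216 -328.18930056] 64.0809890936485 89.22703296778882
scene pan n 1064 u [-77.  11.  45.] z [123. 167. 472.]
side 165 [ 495.21842673 -324.22680462] 63.36805399306767 88.05704325179873
side pan n 1091 u [-39. -18.  15.] z [125. 183. 217.]
```

Emit:
{"method": "arm_command", "body": {
  "plan": [
    [-1,-0.035,0,0,0],
    [-1,0.006,0,0,0],
    [-1,0.006,0,0,0],
    [-1,0.006,0,0,0],
    [-1,0.006,0,0,0],
    [-1,0.006,0,0,0],
    [-1,0.005,0,0,0]
  ],
  "newtons": 3
}}

```text
clock: 13.15
eef_pos: [462.3, -283.6, 224.6]
eef_rot: [3.142, 0.0, 2.261]
wrist_force: [0.9, 0.6, -2.8]
finger_gap: 14.2
finger_force: 3.0
```

```bash
python3 jar.py | grep -v ' \[49';python3 look.py tip2
```

```text
[ 462.26658785 -283.59926223  224.61706137] [3.14150830e+00 2.54672223e-04 2.26090882e+00] 14.225528680704619 2.9999106377363205 [-0.03198693 -0.09497974 -0.00777516]
scene 314 [ 498.69676707 -328.08560992] 64.13217706692636 89.04792453672668
scene pan n 1049 u [-29.  16.  52.] z [118. 161. 219.]
side 169 [ 495.30475902 -324.85131951] 63.667170265674066 87.75160647790554
side pan n 1067 u [-35. -14.  17.] z [119. 178. 212.]
[ 462.3220955  -283.61876552  224.60235139] [3.14151899e+00 1.84126712e-04 2.26096191e+00] 14.12523028520085 2.9999681934714317 [ 0.13700822  0.76950721 -1.77951194]
```

View pics/tip2.png

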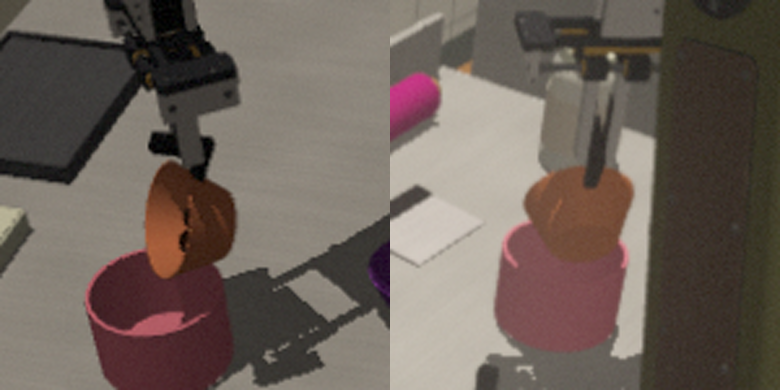

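In the scene crop the pan hangs at about 72 degrees over the jar, lip near (165,275), with the truffles still inside against the lip at (185,230). I'll firm the grip a little, put the lip inside the jar's far wall and ease the pan past 95 degrees against it.

Emit:
{"method": "arm_command", "body": {
  "plan": [
    [-1,0,0,0,0],
    [-1,0,0,0,0],
    [-1,-0.01,0,0,0],
    [-1,-0.015,0,0,0],
    [-1,-0.015,0,0,0],
    [-1,-0.006,0,0.01,0],
    [-1,0,0,0.015,0],
    [-1,0,0,0.015,0],
    [-1,0,0,0,0]
  ],
  "newtons": 7
}}

```text
clock: 14.48
eef_pos: [491.2, -318.9, 182.8]
eef_rot: [-3.141, -0.003, 2.261]
wrist_force: [0.3, -0.7, -2.8]
finger_gap: 14.0
finger_force: 7.0
```

```bash
python3 jar.py
```

```text
[ 491.17275559 -318.8565036   182.82299618] [-3.14094105e+00 -2.64464207e-03  2.26090974e+00] 14.033813180205382 6.999889388680458 [ 0.0138896  -0.08746513  0.03990981]
scene 275 [ 498.95504345 -327.89509618] 63.12644079322953 89.5524820481732
scene pan n 966 u [-30.  12.  50.] z [ 81. 123. 176.]
side 170 [ 495.34795923 -324.66456563] 63.96036105867424 87.50707818669237
side pan n 962 u [-34. -14.  19.] z [ 84. 137. 171.]
```

Emit:
{"method": "arm_command", "body": {
  "plan": [
    [-1,-0.01,0,0,0],
    [-1,-0.01,0,0,0],
    [-1,-0.006,0,0,0],
    [-1,-0.006,0,0,0],
    [-1,-0.006,0,0,0],
    [-1,-0.006,0,0,0],
    [-1,-0.006,0,0,0],
    [-1,0,0,0,0]
  ]
}}

```text
clock: 15.58
eef_pos: [524.3, -359.3, 186.0]
eef_rot: [3.141, 0.003, 2.26]
wrist_force: [-2.8, -0.7, 4.5]
finger_gap: 14.6
finger_force: 7.0
```

```bash
python3 jar.py
```

```text
[ 524.34168912 -359.32523641  185.95037989] [3.14135149e+00 2.82808504e-03 2.26031102e+00] 14.55161992949731 7.000166103243828 [-0.07358462  0.22297672  0.03181547]
scene 295 [ 498.45998412 -327.63974068] 63.99766943127073 89.36889314175318
scene pan n 817 u [-55. -19.   5.] z [ 83. 147. 183.]
side 134 [ 495.60673363 -323.81043003] 62.98013869787155 87.67270981332558
side pan n 1061 u [-61. -44.  -5.] z [ 92. 146. 178.]
```

Emit:
{"method": "arm_command", "body": {
  "plan": [
    [-1,-0.005,0,-0.004,0],
    [-1,-0.005,0,-0.003,0],
    [-1,-0.005,0,-0.002,0]
  ]
}}

```text
clock: 16.05
eef_pos: [533.5, -369.9, 193.5]
eef_rot: [-3.142, -0.0, 2.261]
wrist_force: [-0.7, 0.5, -3.4]
finger_gap: 14.3
finger_force: 7.0
```

Emit:
{"method": "arm_command", "body": {
  "plan": [
    [-1,0,0,0,0],
    [-1,0,0,0,0],
    [-1,0,0,0,0],
    [-1,0.008,0,-0.008,0],
    [-1,0.01,0,-0.01,0],
    [-1,0.01,0,-0.008,0],
    [-1,0.01,0,0,0],
    [-1,0,0,0,0]
  ],
  "newtons": 45
}}

```text
clock: 17.05
eef_pos: [508.7, -339.7, 219.7]
eef_rot: [3.142, 0.0, 2.261]
wrist_force: [1.0, -0.6, -2.4]
finger_gap: 13.4
finger_force: 45.0
```

```bash
python3 jar.py; python3 look.py tip3
```

```text
[ 508.65461835 -339.69351806  219.66299013] [3.14154472e+00 1.48363738e-04 2.26111751e+00] 13.415894147196084 44.999191761016846 [-4.64935475e-02 -1.37936548e-01  3.56738641e-06]
scene 309 [ 498.82909404 -328.08022662] 64.12367960092266 89.2626574659158
scene pan n 889 u [-57. -19.  -2.] z [111. 178. 218.]
side 174 [ 495.73099866 -324.56035873] 63.60433949272015 87.41727139148024
side pan n 1146 u [-65. -48.  -7.] z [129. 180. 212.]
[ 508.92601599 -340.24401429  219.28426322] [-3.14150164e+00 -2.04106224e-04  2.26080769e+00] 13.62381703353234 44.99914526939392 [-0.13110398 -0.45897757 -2.3427613 ]
```

View pics/tip3.png

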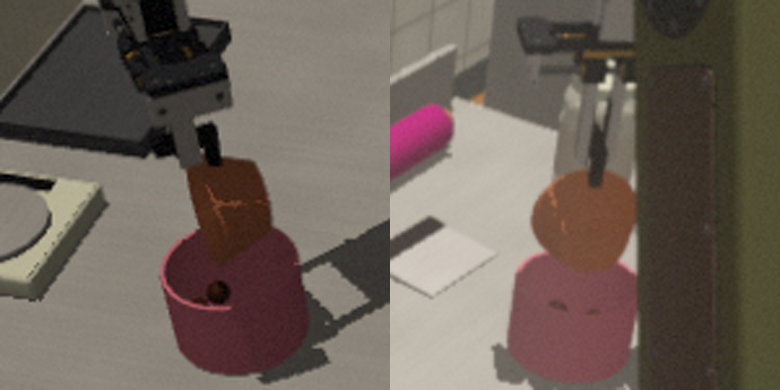

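Two truffles show in the jar at (218,292) and (200,300), and the pan is tipped about 97 degrees with its mouth over the jar. I'll carry the pan back to its clear spot on the bench.

Emit:
{"method": "arm_command", "body": {
  "plan": [
    [-1,0,0,-0.015,0],
    [-1,0,0,-0.02,0],
    [-1,0,0,-0.01,0],
    [-1,0.003,0.006,0,0],
    [-1,0.006,0.013,0,0],
    [-1,0.009,0.02,0,0],
    [-1,0.011,0.025,0,0],
    [-1,0.012,0.027,0,0],
    [-1,0.013,0.029,0,0],
    [-1,0.013,0.029,0,0],
    [-1,0.012,0.027,0,0],
    [-1,0.011,0.025,0,0],
    [-1,0.009,0.02,0,0],
    [-1,0.008,0.018,0,0],
    [-1,0.007,0.015,0,0],
    [-1,0.005,0.012,0,0],
    [-1,0.004,0.007,0,0],
    [-1,0,0,0,0]
  ]
}}

```text
clock: 19.5
eef_pos: [641.3, -71.4, 264.4]
eef_rot: [-3.141, -0.0, 2.261]
wrist_force: [0.9, 0.0, -2.6]
finger_gap: 13.6
finger_force: 45.0
```

```bash
cat > pan.py <<'E'
from h import *
s=manip.read_state(); e=s['eef_pos']; print(e,s['eef_rot'][2],s['finger_gap'],s['finger_force'],s['wrist_force'])
for n in('scene','side'):
    c=cam(n); X=cloud(c); H=cv2.cvtColor(c['img'],cv2.COLOR_BGR2HSV).astype(int)
    o=(H[...,0]>3)&(H[...,0]<16)&(H[...,1]>110)&(H[...,2]>50)&(c['z_map']>0)&(X[...,2]>-5)&(X[...,2]<e[2]+60)&(np.hypot(X[...,0]-e[0],X[...,1]-e[1])<150)
    P=X[o]; u=(P[:,:2]-e[:2])@[.635,-.773]; v=(P[:,:2]-e[:2])@[.773,.635]
    f=lambda a:np.percentile(a,[1,50,99]).round()
    print(n,len(P),'u',f(u),'v',f(v),'z',f(P[:,2]))
    for b in range(0,200,20):
        k=(P[:,2]>=b)&(P[:,2]<b+20)
        if k.sum()>8: print('  z',b,'u',np.percentile(u[k],[2,98]).round())
E
python3 pan.py
```

```text
[641.30115452 -71.42100945 264.35278863] 2.261031470822341 13.580439351471878 44.99921143054962 [ 0.9147709   0.02694488 -2.61125254]
scene 1258 u [-58. -20.  -2.] v [-52.  17.  53.] z [156. 214. 260.]
  z 140 u [-20.  -1.]
  z 160 u [-27.  -2.]
  z 180 u [-52.  -2.]
side 1292 u [-65. -48.  -7.] v [-47.   2.  51.] z [177. 227. 257.]
  z 160 u [-62. -54.]
  z 180 u [-64. -15.]
```

Emit:
{"method": "arm_command", "body": {
  "plan": [
    [-1,0,0,0.015,0],
    [-1,0,0,0.03,0],
    [-1,0,0,0.035,0],
    [-1,0,0,0.03,0],
    [-1,0,0,0.02,0],
    [-1,0,0,0.007,0],
    [-1,0,0,0,0]
  ]
}}

```text
clock: 20.48
eef_pos: [641.1, -71.8, 127.2]
eef_rot: [-3.141, -0.0, 2.261]
wrist_force: [-0.1, 0.2, -1.5]
finger_gap: 13.7
finger_force: 45.0
```

Emit:
{"method": "arm_command", "body": {
  "plan": [
    [-1,0,0,0,0],
    [-1,0,0,0,0],
    [-1,0.004,0,0.004,0],
    [-1,0.004,0,0.004,0],
    [-1,0.005,0,0.003,0],
    [-1,0.006,0,0.001,0],
    [-1,0.006,0,0.001,0]
  ],
  "newtons": 7
}}

```text
clock: 21.35
eef_pos: [625.1, -52.0, 114.5]
eef_rot: [3.141, 0.0, 2.261]
wrist_force: [-0.4, 0.1, -1.8]
finger_gap: 14.0
finger_force: 7.0
```

```bash
python3 pan.py
```

```text
[625.09392363 -51.95282172 114.458895  ] 2.2608865645779592 13.95959816013878 6.999807134270668 [-0.4129369   0.07819252 -1.75332413]
scene 1078 u [-57. -18.   2.] v [-52.  14.  53.] z [  5.  62. 109.]
  z 0 u [-24.   3.]
  z 20 u [-28.   2.]
  z 40 u [-55.  -1.]
  z 60 u [-55.  -2.]
  z 80 u [-57.  -4.]
  z 100 u [-33.  -5.]
side 951 u [-64. -45.  -9.] v [-45.   2.  47.] z [ 26.  81. 107.]
  z 20 u [-62. -53.]
  z 40 u [-62. -26.]
  z 60 u [-64. -11.]
  z 80 u [-61.  -9.]
  z 100 u [-34. -10.]
```

Emit:
{"method": "arm_command", "body": {
  "plan": [
    [-1,0.004,0,0.003,0],
    [-1,0.006,0,0.002,0],
    [-1,0.006,0,0.001,0],
    [-1,0.006,0,0.001,0],
    [-1,0.006,0,0.001,0],
    [-1,0.006,0,0.001,0],
    [-1,0.006,0,0.001,0]
  ]
}}

```text
clock: 22.32
eef_pos: [599.6, -21.3, 104.2]
eef_rot: [-3.141, -0.0, 2.261]
wrist_force: [0.7, -1.1, 7.5]
finger_gap: 13.7
finger_force: 7.0
```

```bash
python3 pan.py
```

```text
[599.60488782 -21.27452756 104.17662767] 2.26074639033188 13.683441479549053 7.000259757041931 [ 0.66034524 -1.06595811  7.54748686]
scene 1289 u [-36.   4.  40.] v [-53.  -9.  53.] z [  1.  36. 100.]
  z 0 u [-15.  40.]
  z 20 u [-23.  32.]
  z 40 u [-36.  26.]
  z 60 u [-38.  17.]
  z 80 u [-22.  10.]
  z 100 u [-2. 10.]
side 837 u [-44. -23.   7.] v [-45.   1.  47.] z [11. 69. 96.]
  z 0 u [-29. -20.]
  z 20 u [-36. -26.]
  z 40 u [-43.   6.]
  z 60 u [-44.   5.]
  z 80 u [-26.   3.]
```

Emit:
{"method": "arm_command", "body": {
  "plan": [
    [-1,0.007,0,0,0],
    [-1,0.007,0,0,0],
    [-1,0.007,0,0,0],
    [-1,0.009,0,0,0],
    [-1,0.009,0,0.001,0],
    [-1,0.007,0,0.001,0],
    [-1,0.007,0,0.002,0],
    [-1,0.007,0,0.002,0],
    [-1,0.007,0,0.002,0],
    [-1,0.007,0,0.003,0],
    [-1,0.007,0,0.003,0]
  ]
}}

```text
clock: 23.8
eef_pos: [548.0, 41.3, 90.2]
eef_rot: [-3.142, 0.0, 2.261]
wrist_force: [0.5, -1.7, -0.6]
finger_gap: 14.0
finger_force: 7.0
```

```bash
python3 pan.py
```

```text
[548.02292553  41.29220778  90.19265838] 2.2607637297172114 14.000110724301264 6.999921798706055 [ 0.48601288 -1.7118313  -0.62405427]
scene 1489 u [ 13.  50. 106.] v [-53. -22.  53.] z [ 6. 38. 93.]
  z 0 u [38. 82.]
  z 20 u [ 16. 107.]
  z 40 u [ 13. 101.]
  z 60 u [16. 70.]
  z 80 u [16. 42.]
side 467 u [  4.  17. 100.] v [-46.   2.  47.] z [34. 58. 90.]
  z 20 u [  6. 103.]
  z 40 u [ 4. 93.]
  z 60 u [ 8. 40.]
  z 80 u [17. 34.]
```

Emit:
{"method": "arm_command", "body": {
  "plan": [
    [-1,0.007,0,0.003,0],
    [-1,0.007,0,0.004,0],
    [-1,0.006,0,0.004,0],
    [-1,0.006,0,0.005,0],
    [-1,0.006,0,0.005,0],
    [-1,0.005,0,0.006,0],
    [-1,0.005,0,0.006,0],
    [-1,0.004,0,0.006,0],
    [-1,0.004,0,0.006,0],
    [-1,0.003,0,0.006,0],
    [-1,0.003,0,0.006,0],
    [-1,0,0,0,0]
  ]
}}

```text
clock: 25.4
eef_pos: [512.3, 84.2, 32.8]
eef_rot: [-3.141, -0.0, 2.261]
wrist_force: [-0.1, 1.3, -2.0]
finger_gap: 14.0
finger_force: 7.0
```

```bash
python3 pan.py
```

```text
[512.34867098  84.20896743  32.84780221] 2.2608230655053667 13.954081405504352 6.999946609139442 [-0.09994035  1.25656973 -2.04315827]
scene 1433 u [ 21.  75. 132.] v [-54. -21.  53.] z [ 2. 33. 61.]
  z 0 u [ 40. 112.]
  z 20 u [ 38. 122.]
  z 40 u [ 28. 132.]
  z 60 u [ 42. 136.]
side 394 u [ 29.  97. 126.] v [-51.  19.  50.] z [ 3. 33. 59.]
  z 0 u [ 52. 122.]
  z 20 u [ 40. 127.]
  z 40 u [ 29. 122.]
```

Emit:
{"method": "arm_command", "body": {
  "plan": [
    [-1,0,0,0.003,0],
    [-1,0,0,0.003,0],
    [-1,0,0,0,0],
    [-1,0,0,0,0]
  ]
}}

```text
clock: 26.0
eef_pos: [512.6, 84.2, 27.5]
eef_rot: [-3.142, -0.0, 2.261]
wrist_force: [-2.8, 1.7, 3.1]
finger_gap: 13.7
finger_force: 7.0
```

```bash
python3 - <<'E'
from h import *
s=manip.read_state();e=s['eef_pos'];print(e,s['wrist_force'],s['moment'])
for n in('scene','side'):
    c=cam(n);X=cloud(c);H=cv2.cvtColor(c['img'],cv2.COLOR_BGR2HSV).astype(int)
    o=(H[...,0]>3)&(H[...,0]<16)&(H[...,1]>110)&(H[...,2]>50)&(c['z_map']>0)
    u=(X[...,:2]-e[:2])@np.array([.635,-.773]);v=(X[...,:2]-e[:2])@np.array([.773,.635])
    r=np.hypot(u-80,v); k=o&(r>52)&(r<60)&(X[...,2]>45)&(X[...,2]<70); P=np.c_[u[k]-80,v[k],np.ones(k.sum())]
    print(n,k.sum(),np.linalg.lstsq(P,X[...,2][k],rcond=None)[0])
E
```

```text
[512.63155926  84.15371064  27.51647655] [-2.75485044  1.72020212  3.12509526] [ 0.29148974  0.41858104 -0.06698173]
scene 227 [8.19461381e-02 1.60536697e-02 5.67114129e+01]
side 54 [1.05513130e-01 8.57293995e-03 5.65033390e+01]
```

Emit:
{"method": "arm_command", "body": {
  "plan": [
    [-1,0,0,-0.002,0],
    [-1,0,0,0,0],
    [-1,0,0,0,0]
  ],
  "newtons": 3
}}

```text
clock: 26.48
eef_pos: [512.8, 84.1, 29.5]
eef_rot: [3.141, 0.0, 2.261]
wrist_force: [0.2, -0.7, 1.5]
finger_gap: 13.6
finger_force: 3.0
```

Emit:
{"method": "arm_command", "body": {
  "plan": [
    [-0.65,0,0,0,0],
    [-0.5,0,0,0,0],
    [-0.3,0,0,0,0],
    [-0.3,0,0,0,0],
    [-0.3,0,0,-0.01,0],
    [-0.3,0,0,-0.02,0],
    [-0.3,0,0,-0.03,0],
    [-0.3,0,0,-0.04,0],
    [-0.3,0,0,-0.05,0],
    [-0.3,0,0,-0.04,0],
    [-0.3,0,0,0,0]
  ]
}}

```text
clock: 27.85
eef_pos: [513.6, 84.3, 223.0]
eef_rot: [3.137, 0.003, 2.261]
wrist_force: [0.0, -0.3, -0.1]
finger_gap: 32.7
finger_force: 0.0
```

```bash
python3 look.py stand; python3 - <<'E'
from h import *
c=cam('scene'); X=cloud(c); s=c['img'][150:235,155:235]; 
a=cv2.resize(s,None,fx=4.6,fy=4.6,interpolation=cv2.INTER_CUBIC)[:390,:368]
b=cv2.imread('pics/stand.png'); cv2.imwrite('pics/stand2.png',np.hstack([b[:,:390],np.clip(a*1.5,0,255).astype(np.uint8)]))
# lids, from scene & side
for n in('scene','side'):
    c=cam(n);X=cloud(c);H=cv2.cvtColor(c['img'],cv2.COLOR_BGR2HSV).astype(int);d=np.hypot(X[...,0]-503,X[...,1]-325);ok=c['z_map']>0
    red=((H[...,0]<5)|(H[...,0]>174))&(H[...,1]>170)&ok&(d<40)&(X[...,2]>55);P=X[red];print(n,'knob',len(P),P.mean(0),P[:,2].max(),P.min(0),P.max(0))
    k=ok&(d<45)&(H[...,1]<90)&(abs(X[...,2]-46)<5);P=X[k];q=np.linalg.lstsq(np.c_[2*P[:,:2],np.ones(len(P))],(P[:,:2]**2).sum(1),rcond=None)[0];print('collar',len(P),P.mean(0),q[:2])
    k=ok&(d<90)&(abs(X[...,2]-19)<9)&(H[...,1]>80);P=X[k];print('plate',len(P),cv2.minEnclosingCircle(P[:,:2].astype(np.float32)))
E
```

```text
[513.63835294  84.28777427 223.00003574] [3.13670194 0.00329943 2.26082564] 32.69289918179205 0.0 [ 0.02687999 -0.28283579 -0.11975264]
scene knob 105 [507.26390728 322.74533133  73.00362781] 86.13371966297109 [491.05158832 312.85917062  55.03300367] [514.70115906 332.81916216  86.13371966]
collar 156 [509.40583723 322.53351504  45.73326102] [503.98965785 323.49237097]
plate 1939 ((503.8097229003906, 322.5749816894531), 79.15105438232422)
side knob 38 [500.41500571 325.74378     78.93498842] 83.30724267503672 [491.22162239 316.43235463  76.05653419] [509.60174201 333.7622033   83.30724268]
collar 199 [495.65848338 328.65539838  44.90294836] [499.4748805  325.53317275]
plate 2458 ((499.5143737792969, 325.5428466796875), 78.71839141845703)
```

View pics/stand2.png

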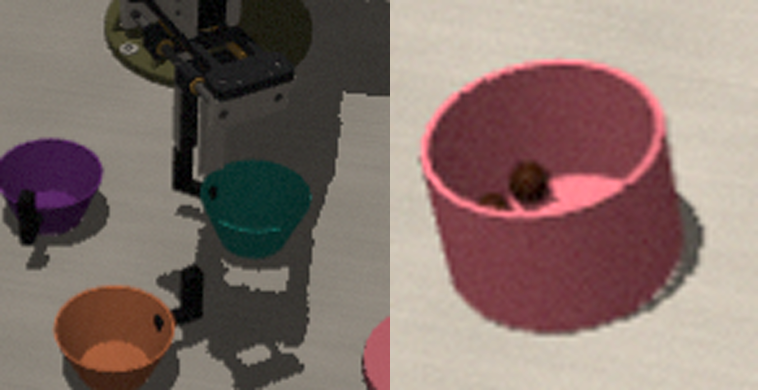

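The left crop shows the copper pan upright and empty at (113,335), and the right crop shows the jar with truffles at (530,180) and (490,200). Next the lids.

Emit:
{"method": "arm_command", "body": {
  "plan": [
    [-0.1,0.008,0.006,0,0],
    [-0.1,0.016,0.012,0,0],
    [-0.1,0.024,0.018,0,0],
    [-0.1,0.03,0.022,0,0],
    [-0.1,0.034,0.025,0,0],
    [-0.1,0.03,0.022,0,0],
    [-0.1,0.024,0.018,0,0],
    [-0.1,0.016,0.012,0,0],
    [-0.1,0.01,0.008,0,0],
    [-0.1,0,0,0,0]
  ]
}}

```text
clock: 29.35
eef_pos: [500.7, 323.5, 219.2]
eef_rot: [-3.141, -0.0, 2.261]
wrist_force: [-1.1, -0.3, 0.2]
finger_gap: 42.3
finger_force: 0.0
```

```bash
cat > knob.py <<'E'
from h import *
c=cam('wrist'); s=manip.read_state(); print(s['eef_pos'],s['eef_rot'])
X=cloud(c); H=cv2.cvtColor(c['img'],cv2.COLOR_BGR2HSV).astype(int); ok=c['z_map']>0; d=np.hypot(X[...,0]-502,X[...,1]-324)
red=((H[...,0]<6)|(H[...,0]>174))&(H[...,1]>160)&ok&(d<40)&(abs(X[...,2]-80)<4); P=X[red]
if len(P): print('knob',len(P),P.mean(0),cv2.minEnclosingCircle(P[:,:2].astype(np.float32)))
k=ok&(d<45)&(abs(X[...,2]-46)<3)&(H[...,1]<110);P=X[k]
if len(P): print('collar',len(P),P[:,2].mean(),cv2.minEnclosingCircle(P[:,:2].astype(np.float32)))
print(proj(c,[502,324,80]),ok.sum())
E
python3 knob.py
```

```text
[500.79702882 322.95027175 219.26038862] [-3.14118471e+00  2.59924289e-05  2.26073356e+00]
knob 252 [498.33833131 327.4207559   81.42304129] ((500.58941650390625, 325.2601013183594), 9.7434663772583)
collar 1289 47.33492396229616 ((501.5186767578125, 324.61260986328125), 25.811748504638672)
[[320.8136917  229.59425567]] 305974
```

Emit:
{"method": "arm_command", "body": {
  "plan": [
    [-0.1,0.001,0.0015,0.03,0],
    [-0.1,0,0,0.04,0],
    [-0.1,0,0,0.04,0],
    [-0.1,0,0,0.03,0],
    [-0.1,0,0,0.02,0],
    [-0.1,0,0,0.008,0],
    [-0.1,0,0,0,0],
    [-0.1,0,0,0,0]
  ]
}}

```text
clock: 30.4
eef_pos: [501.8, 325.1, 52.5]
eef_rot: [3.14, 0.0, 2.261]
wrist_force: [-0.3, -0.5, 0.0]
finger_gap: 42.4
finger_force: 0.0
```

Emit:
{"method": "arm_command", "body": {
  "plan": [
    [-1,0,0,0,0],
    [-1,0,0,0,0],
    [-1,0,0,0,0],
    [-1,0,0,0,0],
    [-1,0,0,-0.004,0],
    [-1,0,0,-0.008,0],
    [-1,0,0,-0.012,0],
    [-1,0,0,0,0]
  ],
  "newtons": 45
}}

```text
clock: 31.4
eef_pos: [501.8, 325.3, 76.8]
eef_rot: [3.139, 0.0, 2.261]
wrist_force: [0.3, 0.1, -3.0]
finger_gap: 21.4
finger_force: 45.0
```

Emit:
{"method": "arm_command", "body": {
  "plan": [
    [-1,0,0,-0.015,0],
    [-1,0,0,-0.025,0],
    [-1,-0.005,-0.004,-0.035,0],
    [-1,-0.012,-0.01,-0.035,0],
    [-1,-0.02,-0.017,-0.025,0],
    [-1,-0.027,-0.023,-0.015,0],
    [-1,-0.033,-0.027,-0.005,0],
    [-1,-0.035,-0.029,0,0],
    [-1,-0.038,-0.031,0,0],
    [-1,-0.04,-0.033,0,0],
    [-1,-0.04,-0.034,0,0],
    [-1,-0.04,-0.034,0,0],
    [-1,-0.04,-0.033,0,0],
    [-1,-0.038,-0.031,0,0],
    [-1,-0.035,-0.029,0,0],
    [-1,-0.03,-0.025,0,0],
    [-1,-0.025,-0.021,0,0],
    [-1,-0.02,-0.017,0,0],
    [-1,-0.015,-0.013,0,0],
    [-1,-0.007,-0.006,0,0]
  ]
}}

```text
clock: 33.9
eef_pos: [497.8, -326.8, 230.6]
eef_rot: [3.142, -0.0, 2.26]
wrist_force: [0.4, 0.5, -4.2]
finger_gap: 20.9
finger_force: 45.0
```

```bash
cat > fit.py <<'E'
from h import *
s=manip.read_state(); e=s['eef_pos']; print(e,s['eef_rot'],s['wrist_force'],s['finger_gap'])
for n in('scene','side'):
    c=cam(n);X=cloud(c);H=cv2.cvtColor(c['img'],cv2.COLOR_BGR2HSV).astype(int)
    pk=((H[...,0]>165)|(H[...,0]<4))&(H[...,1]>70)&(H[...,1]<190)&(c['z_map']>0)&(np.hypot(X[...,0]-497,X[...,1]+327)<95)
    T=X[pk&(abs(X[...,2]-89)<5)]
    if len(T)>30: q=np.linalg.lstsq(np.c_[2*T[:,:2],np.ones(len(T))],(T[:,:2]**2).sum(1),rcond=None)[0]; print(n,'rim',len(T),q[:2],np.sqrt(q[2]+q[0]**2+q[1]**2))
    z0=e[2]-52.5+18; T=X[pk&(abs(X[...,2]-z0)<6)]
    if len(T)>30: print(n,'plate',len(T),T[:,2].mean()-z0,cv2.minEnclosingCircle(T[:,:2].astype(np.float32)))
E
python3 fit.py
```

```text
[ 497.79997494 -326.75144397  230.64765418] [ 3.14154915e+00 -8.71668790e-06  2.26029425e+00] [ 0.37291305  0.5171316  -4.18600295] 20.918562398932597
scene rim 300 [ 498.98334158 -327.94144878] 63.729904747065035
scene plate 1576 2.2119120199251654 ((500.4058837890625, -328.74468994140625), 81.67823791503906)
side rim 219 [ 495.58561219 -325.16176677] 63.515817868712396
side plate 882 -1.1222375245956187 ((496.6756286621094, -324.2028503417969), 80.06755065917969)
```

Emit:
{"method": "arm_command", "body": {
  "plan": [
    [-1,0,-0.0005,0.02,0],
    [-1,0,0,0.025,0],
    [-1,0,0,0.02,0],
    [-1,0,0,0.015,0],
    [-1,0,0,0.009,0],
    [-1,0,0,0.004,0],
    [-1,0,0,0,0],
    [-1,0,0,0.001,0],
    [-1,0,0,0.001,0],
    [-1,0,0,0.001,0],
    [-1,0,0,0,0]
  ]
}}

```text
clock: 35.38
eef_pos: [497.5, -326.4, 134.4]
eef_rot: [-3.142, -0.0, 2.261]
wrist_force: [0.2, -0.2, -2.8]
finger_gap: 20.8
finger_force: 45.0
```

```bash
python3 fit.py
```

```text
[ 497.49252778 -326.37668914  134.37837793] [-3.14159077e+00 -1.43280507e-04  2.26074727e+00] [ 0.1644848  -0.24613693 -2.82671993] 20.783998787832676
scene rim 98 [ 500.35371404 -326.80450595] 73.57436639781113
scene plate 1519 1.9741526296919574 ((500.97259521484375, -326.4112243652344), 80.73599243164062)
side rim 119 [ 495.23289209 -320.05071085] 70.64810477870111
side plate 919 -0.6971512232799455 ((495.1186218261719, -324.470458984375), 79.37767028808594)
```

Free so far, with the plug inside the rim. I'll lower 1 mm at a time to contact.

Emit:
{"method": "arm_command", "body": {
  "plan": [
    [-1,0,0,0.001,0],
    [-1,0,0,0.001,0],
    [-1,0,0,0.0005,0],
    [-1,0,0,0,0],
    [-1,0,0,0,0]
  ]
}}

```text
clock: 36.1
eef_pos: [497.5, -326.4, 132.0]
eef_rot: [-3.142, 0.0, 2.261]
wrist_force: [0.3, 0.5, -3.3]
finger_gap: 21.0
finger_force: 45.0
```

Emit:
{"method": "arm_command", "body": {
  "plan": [
    [-1,0,0,0.001,0],
    [-1,0,0,0.0005,0],
    [-1,0,0,0,0],
    [-1,0,0,0,0]
  ]
}}

```text
clock: 36.6
eef_pos: [497.7, -326.4, 131.7]
eef_rot: [3.141, 0.001, 2.261]
wrist_force: [-4.0, 3.8, 8.2]
finger_gap: 21.3
finger_force: 45.0
```

Emit:
{"method": "arm_command", "body": {
  "plan": [
    [-1,0,0,-0.0005,0],
    [-1,0,0,0,0],
    [-1,0,0,0,0]
  ],
  "newtons": 5
}}

```text
clock: 36.98
eef_pos: [497.8, -326.6, 131.6]
eef_rot: [3.141, 0.001, 2.261]
wrist_force: [-2.3, 2.5, 6.7]
finger_gap: 21.8
finger_force: 5.0
```

Emit:
{"method": "arm_command", "body": {
  "plan": [
    [-0.4,0,0,0,0],
    [-0.2,0,0,0,0],
    [0,0,0,0,0],
    [0,0,0,-0.01,0],
    [0.2,0,0,-0.02,0],
    [0.5,0,0,-0.03,0],
    [0.6,0,0,-0.02,0],
    [0.6,0,0,-0.02,0],
    [0.6,0,0,0,0]
  ]
}}

```text
clock: 38.1
eef_pos: [498.0, -326.7, 232.8]
eef_rot: [3.141, 0.003, 2.261]
wrist_force: [-0.3, -0.3, -1.1]
finger_gap: 75.2
finger_force: 0.0
```

```bash
python3 - <<'E'
from h import *
s=manip.read_state(); e=s['eef_pos']; print(e,s['eef_rot'],s['finger_gap'])
for n in('wrist','scene','side'):
    c=cam(n);X=cloud(c);H=cv2.cvtColor(c['img'],cv2.COLOR_BGR2HSV).astype(int);ok=c['z_map']>0;d=np.hypot(X[...,0]-497,X[...,1]+326.5)
    P=X[ok&(d<45)&(abs(X[...,2]-126)<4)&(H[...,1]<110)]
    if len(P)>20: print(n,'collar',len(P),P[:,2].mean(),cv2.minEnclosingCircle(P[:,:2].astype(np.float32)))
    P=X[ok&(d<40)&(abs(X[...,2]-160)<4)&(H[...,1]>150)]
    if len(P)>5: print(n,'knob',len(P),P.mean(0),cv2.minEnclosingCircle(P[:,:2].astype(np.float32)))
    P=X[ok&(d>30)&(d<75)&(abs(X[...,2]-98)<12)&(H[...,1]>60)]
    if len(P)>50: A=np.c_[P[:,0]-497,P[:,1]+326.5,np.ones(len(P))]; print(n,'plate',len(P),np.linalg.lstsq(A,P[:,2],rcond=None)[0])
    T=X[ok&(d<95)&(abs(X[...,2]-97)<5)&(H[...,1]>60)]
    if len(T)>50: print(n,'outer',cv2.minEnclosingCircle(T[:,:2].astype(np.float32)))
    if n=='wrist': cv2.imwrite('pics/seat.png',c['img'])
E
```

```text
[ 497.97352027 -326.69653026  232.7752755 ] [3.14085348e+00 3.08312124e-03 2.26082340e+00] 75.17668505925923
wrist collar 1854 127.30124853251151 ((497.9375915527344, -326.2554626464844), 25.90468406677246)
wrist knob 743 [ 496.98824509 -325.64591537  161.25414341] ((497.61474609375, -326.1296691894531), 10.571961402893066)
wrist plate 20685 [-4.78785444e-04  6.60101111e-06  9.96082377e+01]
wrist outer ((497.4971008300781, -326.36553955078125), 76.90947723388672)
scene collar 131 126.16791579675058 ((497.6774597167969, -325.5298156738281), 28.036865234375)
scene knob 40 [ 500.84153796 -325.72340817  161.00894198] ((499.75177001953125, -326.6739501953125), 11.862959861755371)
scene plate 1374 [-6.40484111e-03 -1.08744093e-02  9.95975530e+01]
scene outer ((497.7729797363281, -325.1174621582031), 80.11090850830078)
side collar 78 124.46313869543256 ((495.0343017578125, -323.2447814941406), 27.709875106811523)
side plate 879 [ 3.54435196e-03 -4.35116265e-03  9.65850939e+01]
side outer ((498.6520690917969, -321.9439697265625), 80.32750701904297)
```

The lids sit level on the jar and centred within 1 mm, with the collar at (497.9, -326.3) and its top at about 126 mm. Now I grip the collar.

Emit:
{"method": "arm_command", "body": {
  "plan": [
    [0.6,0,0,0.02,0],
    [0.6,0,0,0.03,0],
    [0.6,0,0,0.03,0],
    [0.6,0,0,0.025,0],
    [0.6,0,0,0.015,0],
    [0.6,0,0,0.0075,0],
    [0.6,0,0,0.002,0],
    [0.6,0,0,0,0],
    [0.6,0,0,0,0]
  ],
  "newtons": 12
}}

```text
clock: 39.38
eef_pos: [497.7, -326.6, 102.1]
eef_rot: [3.141, 0.001, 2.261]
wrist_force: [0.3, 0.6, -0.4]
finger_gap: 75.1
finger_force: 0.0
```

Emit:
{"method": "arm_command", "body": {
  "plan": [
    [0.4,0,0,0,0],
    [0.25,0,0,0,0],
    [0.1,0,0,0,0],
    [0,0,0,0,0],
    [-0.2,0,0,0,0],
    [-0.4,0,0,0,0],
    [-1,0,0,0,0]
  ],
  "newtons": 15
}}

```text
clock: 40.25
eef_pos: [497.6, -326.4, 101.5]
eef_rot: [3.142, 0.0, 2.261]
wrist_force: [0.3, -0.8, 1.1]
finger_gap: 52.3
finger_force: 15.0
```

Emit:
{"method": "arm_command", "body": {
  "plan": [
    [-1,0,0,0,0],
    [-1,0,0,0,0],
    [-1,0,0,-0.002,0],
    [-1,0,0,-0.003,0],
    [-1,0,0,0,0]
  ],
  "newtons": 30
}}

```text
clock: 40.88
eef_pos: [497.6, -326.4, 106.7]
eef_rot: [3.142, 0.0, 2.261]
wrist_force: [0.0, 0.4, -1.9]
finger_gap: 51.5
finger_force: 30.0
```

Emit:
{"method": "arm_command", "body": {
  "plan": [
    [-1,0,0,-0.004,0],
    [-1,0,0,-0.006,0],
    [-1,0,0,-0.008,0],
    [-1,0,0,-0.01,0],
    [-1,0,0,-0.012,0],
    [-1,0,0,-0.012,0],
    [-1,0,0,-0.012,0],
    [-1,0,0,-0.011,0],
    [-1,0,0,-0.01,0],
    [-1,0,0,-0.007,0],
    [-1,0,0,-0.003,0],
    [-1,0,0,0,0],
    [-1,0,0,0,0],
    [-1,0,0,0,0],
    [-1,0,0,0,0]
  ]
}}

```text
clock: 42.75
eef_pos: [497.5, -326.3, 201.3]
eef_rot: [-3.142, -0.0, 2.261]
wrist_force: [0.1, 0.2, -2.6]
finger_gap: 51.7
finger_force: 30.0
```

```bash
python3 - <<'E'
from h import *
s=manip.read_state(); print(s['clock'],s['eef_pos'],s['finger_gap'],s['wrist_force'],abs(s['qd']).max())
a=cam('scene')['img']; b=cam('side')['img']
a=cv2.resize(a[40:280,60:400],(500,353)); b=cv2.resize(b[100:280,320:520],(290,261)); b=np.vstack([b,np.zeros((92,290,3),np.uint8)])
cv2.imwrite('pics/end.png',np.hstack([a,b]))
E
```

```text
42.75 [ 497.49699554 -326.34456729  201.27552548] 51.744463634883026 [ 0.07437788  0.18719921 -2.62184264] 0.0017005365270844539
```

View pics/end.png

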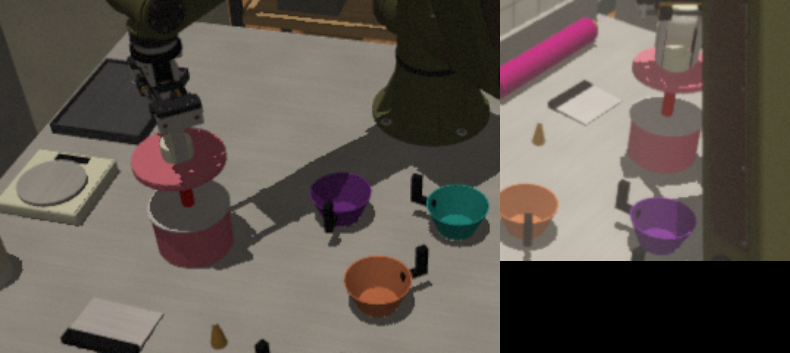

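The outer lid is held level at (180,155), the inner lid with its red knob is seated on the jar at (190,210), and the empty pan stands upright at (378,285). The bystanders in view look unmoved.

```bash
python3 -c "
from cell import ticket
print(ticket.sign_off())"
```

```text
the job is handed in; nothing more can be done
None
```

I handed the job in at about 43 s: truffles tipped into the jar (I saw two there and an empty pan, but did not count all four), pan standing upright and released, inner lid seated, and outer lid held level and still about 10 cm above where it sat.

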